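# Find a cam's full lift on bench centres with a dial gauge

### The job

The lift cam from the document feeder is set up on the bench centres and I want to mark its timing at full lift. Slide the dial gauge up by its tab until the plunger is pushed in about 4 mm on the round back of the cam, then turn the shaft with the crank, watching the gauge, to find the cam's highest point, and leave it standing there, against the plunger. Go gently: do not lift the shaft off its centres or push the plunger to the bottom of its travel, and leave the other things on the desk alone.

Things in the scene. Friction and masses are not known exactly. Their poses are not given: they have to be found in the camera images.
- bench: Bench centres: grey T-shaped cast stand, fixed to the desk. Origin on the desk top right under the middle of the cam; z up. The shaft runs along y, 75 mm above the desk; +y to the tailstock, -y to the headstock and crank (stocks 26 mm wide at y = +-82 mm, 88 mm high; tailstock lever 100 mm). +x runs along the cross rail that carries the gauge. Bed 60 x 190 x 22 mm.
- cam_centre (a point): Point on the shaft's axis in the middle of the cam (fixed to the bench, does not turn). Steel plate cam 14 mm wide: round back of 14 mm radius, straight flanks, one nose (radius 6 mm) reaching 24 mm (10 mm lift; rise and fall take 64 degrees each, alike). It turns with the crank, clamped at an unknown angle to it; at the start the nose is 60 degrees or more from the plunger.
- crank (a joint): Turn of crank and shaft (rad), no stops, either way allowed. 0: crank arm straight up; +1.57: arm towards the bench's +x (gauge side); 3.14 or -3.14: straight down. Friction holds it wherever it is left; about 3 N at the handle turns it, up to about 6 N while the nose climbs the plunger.
- shaft (a joint): How far the shaft has been lifted off its centres (m): 0 seated. Only the spring of the tail centre holds it: an upward pull of about 13 N begins to lift it, then 2 N a mm; at 2 mm it has come off. A handle carried on a circle that is not its own is pulled up or pushed down, so watch the force.
- handle: Black crank handle: sleeve 13 mm in diameter, 46 mm long, along the bench's y, spinning freely on its pin. Origin at its middle: bench y -135 mm, x = 30 mm * sin(crank), height 75 mm + 30 mm * cos(crank). Nothing lies under it or past its free end; the crank arm is at y -99 to -110. Pinch it from above (fingers on its +x and -x sides) and carry it round its circle.
- gauge (a joint): Position of the dial gauge's saddle on the cross rail (m): 0 fully back, grows as it slides towards the cam (bench -x), stop at 0.046. It stays where it is left (about 6 N to slide it).
- gauge_tab (a point): Grip point on the gauge's upright pull tab, a plate 10 mm thick (bench x) and 24 mm wide (bench y), top edge 102 mm above the desk; the point lies on its middle, 92 mm up, at bench x = 147 mm minus gauge. Pinch it across its 24 mm width; the round dial (48 mm in diameter, top 87 mm up) begins 16 mm in front of it, towards the cam.
- plunger (a joint): How far the sprung plunger is pushed into the gauge (m): 0 free, 0.018 at the bottom of its travel; spring 0.9 N free, 2.5 N fully in. The needle of the white dial, which faces up, shows the same: towards the cam at 0, clockwise from above, one turn for 20 mm, twenty 1 mm marks.
- plunger_tip (a point): Front of the plunger's ball end (8 mm in diameter), 75 mm above the desk. Its bench x = 50 mm - gauge + plunger; that is 14 mm when it bears on the cam's round back and 24 mm on the top of the nose, however the gauge is set.
- pin_tin: Round tin, 58 mm in diameter, 24 mm high, in the corner between bed and cross rail (bystander). Origin at its underside.
- tape_roll: Roll of masking tape lying flat, 74 mm in diameter, 19 mm high (bystander). Origin at its underside.
- note_pad: Block of sticky notes, 38 x 51 x 16 mm (bystander). Origin at its underside.
- marker_black: Felt marker lying on the desk, 130 mm long (bystander).
- cup: White coffee cup on a wooden saucer, 55 mm high (bystander). Origin at its underside.

How it is judged:
By the outcome, as a careful person would: the job done as asked, in the order asked, and still so for the second after the job is handed in, with the robot touching nothing.
It also fails if it takes over 67 s, if anything falls off the work surface, if the arm or the gripper's body presses on something with over 40 N, if the wrist force passes 120 N, or if a joint passes its speed limit or range.

### The arm

A 7-joint arm with a two-finger parallel gripper is mounted at the origin on a cart in front of the work surface, level with it; the furniture and walls round the work are solid. World frame = base frame: x ahead of the robot, y to its left, z up, the work surface at z = 0. Lengths are in m, angles in degrees, forces in N, time in s.
With the tool pointing down it reaches from about 0.425 to 1.025 m from the base axis. Payload 9.4 kg.
Tool frame: the origin (TCP) lies where the fingers leave the gripper's body, on its centre line; the fingertips stand 84 mm ahead of it and the grasp point (between the pads) lies 65 mm ahead of it; z points along the fingers, y is the line along which they close (so a half turn about z gives the same grasp; the last joint's range is limited). The gripper opens to 93 mm and grips with 3 to 60 N. Pads are 15 mm wide; open, the fingers measure 128 mm over their backs; the gripper's body (75 mm by 188 mm) begins 65 mm behind the grasp point.
Start: joints at [-80.713, 34.337, -0.143, 91.639, 0.103, 54.024, -4.572], TCP at [0.171, 0.704, 0.303] pointing down, gripper open.
Joint ranges: [-147.43, 147.43], [-19.82, 112.94], [-74.19, 73.91], [6.32, 146.72], [-59.91, 239.91], [6.04, 106.73], [-150.56, 150.56]. Speed limits (degrees/s): [127.2, 127.2, 172.46, 172.46, 180, 180, 180].

### API

Orientations are given as [roll, pitch, yaw] about the fixed x, y, z axes, in that order (R = Rz(yaw) Ry(pitch) Rx(roll)).
In Python, from rig import * gives the robot as it stands.
- The arm moves only by the tool send_rows, never from a script. Its argument "series" is a list of rows, each a list of 7 numbers: the closure, from 0 (fully open) to 1 (shut), then the shift along the tool's x, y, z in units of 3 cm (1.0 is 3 cm), then the turn, a rotation vector about the tool's x, y, z in units of pi rad (1.0 is pi rad). In form: [[hand, dx, dy, dz, rx, ry, rz], ...]. A call has exactly 5 rows; each row shifts and turns the commanded pose from where the row before left it, along the tool's axes as they then stand; what a row does not reach is not made up. A row lasts 1/10 s, in which the tool goes at most 50 mm and 8.59 degrees, less where a joint would pass 70% of its speed; a pose out of reach is approached as far as the arm can. A call with a number of a shift or a turn outside -1 to 1 is refused whole. A call with a gripper value outside its range is refused whole. The fingers move at their own pace and stop on an object; the grip force is fixed at half the most. Time passes only in rows, so rows that do not move let the fingers close, or fill a call up. It gives the time, the measured TCP pose, the force, the opening and the grip force at its end, in the units of the state.
- sense(): the state, without advancing time (a new reading comes with each control period).
- snapshot(name): name is "scene" or "top" or "wrist"; returns a dict with "img" (420x560x3 uint8, red, green, blue), "camera_matrix" (3x3 intrinsics, pixels), "camera_from_world" (4x4, takes a point from world to camera coordinates). Camera axes: x right, y down, z forward; pixel columns grow to the right and rows downward; lengths in m; the calibration is good to about 2 mm. A picture is of the moment at which its call begins. There is no depth.
- job_done(): hands the job in; it is judged then, once.
Trained networks look in the newest picture that a camera, given by its name, has taken for a name from the list of things; names that differ only in an ending like _2 or _b are one class to them, and where a whole thing is asked for, a point or a joint stands for the part that bears it (a point fixed in the world has none). Each returns a list of dicts, best first, with "p" (0 to 1); they miss things now and then, are a little off and sometimes report something else, mostly with a low value. They report only what shows in the picture. A call takes as long as a camera call.
- cut_out(camera, target): "mask" (420x560 bool, what is visible of it).
- pinpoint(camera, target): "at" ([x, y, z] in m, in the coordinates of the camera as it stood for that picture, good to about 4 mm: a listed point, or the origin of a listed thing).
The state is a dict: "time_s": time; "joint_pos": joint angles; "qd": joint speeds; "tau": joint torques, N m; "ee_pos": TCP position; "ee_rot": TCP orientation; "wrist_force": force on the tool from outside, world axes, zero at the start; "moment": the same for the moment, N m; "finger_gap": finger opening in m; "grasp_force": force on a finger pad.
Only numpy, scipy, OpenCV 4.12 (cv2) and the standard library are available. Lean on these libraries where they do the work, as an engineer would, in place of code of your own. Each camera call takes 0.05 s, during which the arm holds its last target. There are 200 camera calls.

## Working session

There is one attempt and no reset: what is moved stays moved. The work goes in short steps, Python scripts to look and compute and a tool call to move; the robot and the scene stay as the last step left them, time stands still between calls to the robot, and variables do not carry over. Pictures are saved under pics/ and viewed, at most 10 in all, crops included, and the job is handed in when it is done.

Besides the shell and the picture viewer there is one more tool, called after ">>>" as a command line: name --pt "numbers of a row" for each row, then --argument value for the rest. send_rows: Moves the arm, as the interface text tells. Shifts and turns lie within -1 to 1; 1 stands for 3 cm of shift or pi rad of turn. Its arguments: {"type":"object","properties":{"series":{"type":"array"}},"required":["series"]}

```bash
mkdir -p pics; ls; cat > h.py <<'E'
from rig import *
import numpy as np, cv2
from scipy.spatial.transform import Rotation as R
def snap(c,fn=None):
    s=snapshot(c)
    if fn: cv2.imwrite('pics/'+fn,s['img'][:,:,::-1])
    return s
def pp(c,s,t):
    o=[]
    for d in pinpoint(c,t)[:2]:
        w=np.linalg.inv(s['camera_from_world'])@np.r_[d['at'],1]
        o.append((round(d['p'],2),w[:3].round(4).tolist()))
    return o
def proj(s,P):
    q=s['camera_from_world']@np.r_[P,1]; q=s['camera_matrix']@q[:3]; return q[:2]/q[2]
E
python3 - <<'E'
from h import *
for c in ['scene','top']:
    s=snap(c,c+'0.png'); print(c)
    for t in ['bench','cam_centre','handle','gauge_tab','plunger_tip','pin_tin','cup','tape_roll','note_pad','marker_black']: print(t,pp(c,s,t))
st=sense(); print(st['ee_pos'],st['ee_rot'],st['time_s'],st['wrist_force'],st['finger_gap'])
E
```

```text
pics
scene
bench [(0.97, [0.5323, 0.0265, 0.0077])]
cam_centre [(0.6, [0.5268, 0.0285, 0.0726])]
handle [(0.38, [0.4705, -0.0995, 0.0732]), (0.2, [0.6185, -0.4524, 0.0089])]
gauge_tab [(0.73, [0.6616, 0.0008, 0.0908])]
plunger_tip []
pin_tin [(0.46, [0.6217, 0.0857, -0.0002])]
cup []
tape_roll [(0.52, [0.6367, 0.329, -0.0069])]
note_pad []
marker_black [(0.48, [0.6186, -0.4536, 0.0063])]
top
bench [(0.67, [0.5305, 0.0258, -0.0035])]
cam_centre [(0.94, [0.5273, 0.0262, 0.0765])]
handle [(0.45, [0.4693, -0.1043, 0.0755])]
gauge_tab [(0.65, [0.6406, 0.3287, 0.0014]), (0.58, [0.6678, 0.0014, 0.0935])]
plunger_tip [(0.42, [0.5143, -0.3576, -0.0004])]
pin_tin [(0.52, [0.6217, 0.0886, -0.0015])]
cup [(0.75, [0.6434, -0.346, 0.0046])]
tape_roll [(0.79, [0.6425, 0.33, -0.0008]), (0.27, [0.5285, 0.0284, -0.0033])]
note_pad []
marker_black [(0.7, [0.6176, -0.451, 0.003])]
[0.17151033 0.70442288 0.30273134] [1.79999383e+02 2.34906281e-03 1.66316087e+02] 1.1 [-0.27268681  0.37680224  0.35329746] 0.09264982429134856
```

View pics/top0.png

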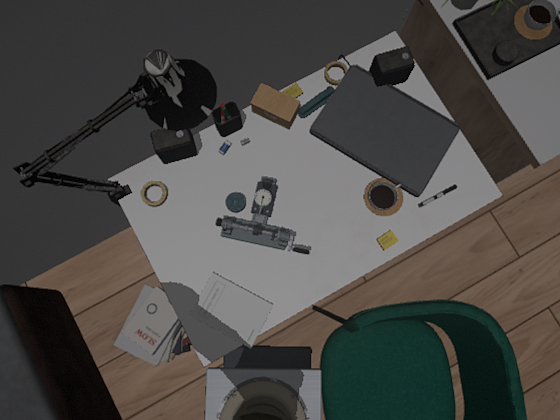

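View pics/scene0.png

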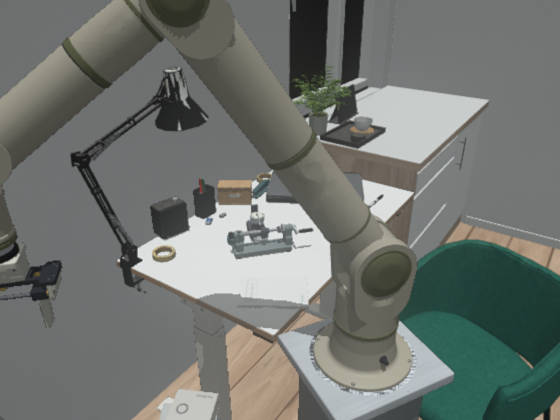

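The top view shows the bench near (258,230), with the cross rail and gauge pointing up the picture (world +x), the handle at (303,250) and the tin at (235,201). The scene view agrees: the lamp stands at the left, clear of the direct path. I'll move above the tab for a closer look.

>>> send_rows --pt "0 -0.4 -0.35 0 0 0 0" --pt "0 -0.86 -0.76 0 0 0 0" --pt "0 -0.86 -0.76 0 0 0 0" --pt "0 -0.86 -0.76 0 0 0 0" --pt "0 -0.86 -0.76 0 0 0 0"

```text
time_s: 1.6
ee_pos: [0.2608, 0.576, 0.3028]
ee_rot: [-180.0, 0.0, 166.3]
wrist_force: [-0.3, 0.3, 0.0]
finger_gap: 0.0929
grasp_force: 0.0
```

>>> send_rows --pt "0 -0.86 -0.76 0 0 0 0" --pt "0 -0.86 -0.76 0 0 0 0" --pt "0 -0.86 -0.76 0 0 0 0" --pt "0 -0.86 -0.76 0 0 0 0" --pt "0 -0.86 -0.76 0 0 0 0"

```text
time_s: 2.1
ee_pos: [0.3587, 0.4346, 0.3029]
ee_rot: [-180.0, 0.0, 166.3]
wrist_force: [1.1, -0.2, -1.0]
finger_gap: 0.0931
grasp_force: 0.0
```

>>> send_rows --pt "0 -0.86 -0.76 0 0 0 0" --pt "0 -0.86 -0.76 0 0 0 0" --pt "0 -0.86 -0.76 0 0 0 0" --pt "0 -0.86 -0.76 0 0 0 0" --pt "0 -0.86 -0.76 0 0 0 0"

```text
time_s: 2.6
ee_pos: [0.4567, 0.2933, 0.303]
ee_rot: [-180.0, 0.0, 166.3]
wrist_force: [0.3, 0.2, 0.1]
finger_gap: 0.0933
grasp_force: 0.0
```

>>> send_rows --pt "0 -0.86 -0.76 0 0 0 0" --pt "0 -0.86 -0.76 0 0 0 0" --pt "0 -0.86 -0.76 0 0 0 0" --pt "0 -0.86 -0.76 0 0 0 0" --pt "0 -0.86 -0.76 0 0 0 0"

```text
time_s: 3.1
ee_pos: [0.5547, 0.152, 0.303]
ee_rot: [-180.0, 0.0, 166.3]
wrist_force: [-0.8, -0.3, 0.3]
finger_gap: 0.0935
grasp_force: 0.0
```

>>> send_rows --pt "0 -0.86 -0.76 0 0 0 0" --pt "0 -0.86 -0.76 0 0 0 0" --pt "0 -0.6 -0.5 0 0 0 0" --pt "0 -0.2 -0.2 0 0 0 0" --pt "0 0 0 0 0 0 0"

```text
time_s: 3.6
ee_pos: [0.612, 0.0703, 0.3027]
ee_rot: [-180.0, -0.0, 166.2]
wrist_force: [1.3, 0.2, -0.6]
finger_gap: 0.0931
grasp_force: 0.0
```

```bash
cat > est.py <<'E'
from h import *
def bx(s,c):
    for t in ['bench','cam_centre','handle','gauge_tab','plunger_tip','pin_tin']: print(c,t,pp(c,s,t))
E
python3 - <<'E'
from est import *
for k in range(2):
  for c in ['top','wrist','scene']:
    s=snap(c,c+'1.png'); bx(s,c)
E
```

```text
top bench [(0.9, [0.5283, 0.0265, -0.0008])]
top cam_centre [(0.88, [0.5287, 0.0226, 0.075])]
top handle [(0.37, [0.4674, -0.1015, 0.0754])]
top gauge_tab [(0.71, [0.662, 0.0037, 0.0928]), (0.45, [0.6415, -0.3454, 0.0081])]
top plunger_tip []
top pin_tin []
wrist bench [(0.78, [0.5277, 0.0299, 0.002]), (0.71, [0.4688, -0.0987, 0.0761])]
wrist cam_centre [(0.57, [0.529, 0.0268, 0.0776])]
wrist handle [(0.87, [0.4693, -0.0977, 0.072])]
wrist gauge_tab [(0.86, [0.6636, 0.0055, 0.0919]), (0.52, [0.6199, 0.0939, 0.0009])]
wrist plunger_tip [(0.44, [0.5716, 0.0233, 0.0741])]
wrist pin_tin [(0.59, [0.6216, 0.0939, 0.0014])]
scene bench [(0.98, [0.5341, 0.0307, 0.0051])]
scene cam_centre [(0.67, [0.5237, 0.0242, 0.0764])]
scene handle [(0.59, [0.4719, -0.1024, 0.0726])]
scene gauge_tab [(0.79, [0.663, 0.0001, 0.0934]), (0.35, [0.5266, 0.0252, 0.0753])]
scene plunger_tip []
scene pin_tin [(0.59, [0.6211, 0.0901, -0.0021]), (0.4, [0.6638, 0.0007, 0.0909])]
top bench [(0.71, [0.5286, 0.025, -0.0024])]
top cam_centre [(0.85, [0.5284, 0.0248, 0.0744])]
top handle [(0.56, [0.4736, -0.102, 0.0761])]
top gauge_tab [(0.8, [0.6689, 0.002, 0.0937])]
top plunger_tip []
top pin_tin []
wrist bench [(0.82, [0.5257, 0.0329, 0.0023])]
wrist cam_centre [(0.66, [0.5287, 0.0238, 0.0773])]
wrist handle [(0.89, [0.4721, -0.0978, 0.0718])]
wrist gauge_tab [(0.82, [0.6628, 0.0006, 0.0946]), (0.23, [0.5297, 0.0302, 0.0021])]
wrist plunger_tip [(0.43, [0.5703, 0.0228, 0.0755])]
wrist pin_tin [(0.71, [0.6228, 0.0912, -0.001])]
scene bench [(0.73, [0.5328, 0.0282, 0.0063])]
scene cam_centre [(0.94, [0.5278, 0.0266, 0.0782]), (0.47, [0.4707, -0.1053, 0.0748])]
scene handle [(0.62, [0.4708, -0.1018, 0.0732]), (0.24, [0.5271, 0.0254, 0.0753])]
scene gauge_tab [(0.69, [0.6608, 0.0005, 0.0928]), (0.23, [0.5302, 0.0276, 0.0072])]
scene plunger_tip []
scene pin_tin [(0.39, [0.6219, 0.0907, 0.0013])]
```

View pics/wrist1.png

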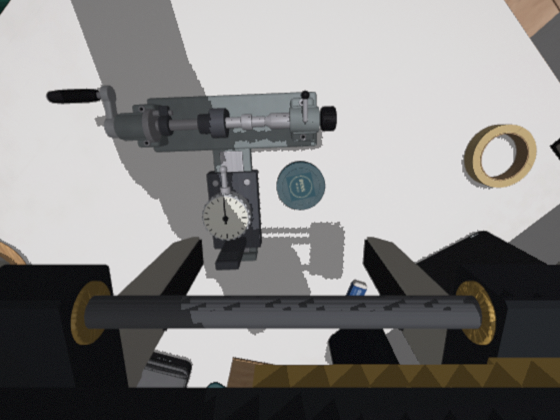

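The wrist view shows the handle at (72,97) lying on the robot's side, the cam at (213,122), the dial at (225,217) and the tab at (228,260). I'll fit the bench pose to all of these.

```bash
cat > fit.py <<'E'
from h import *
from scipy.optimize import least_squares
cam=np.mean([[.5273,.0262],[.5287,.0226],[.529,.0268],[.5284,.0248],[.5287,.0238],[.5278,.0266],[.5268,.0285]],0)
tab=np.mean([[.662,.0037],[.6636,.0055],[.6689,.002],[.6628,.0006],[.6608,.0005],[.663,.0001],[.6678,.0014],[.6616,.0008]],0)
tip=np.array([.571,.023])
han=np.mean([[.4693,-.0977,.072],[.4721,-.0978,.0718],[.4719,-.1024,.0726],[.4708,-.1018,.0732],[.4736,-.102,.0761],[.4674,-.1015,.0754],[.4705,-.0995,.0732]],0)
def f(p):
    c=p[:2];v=np.array([np.cos(p[2]),np.sin(p[2])]);u=np.array([-v[1],v[0]])
    return np.r_[2*(c-cam),2*(c+v*(.147-p[3])-tab),c+v*(.05-p[3])-tip,2*(c-.135*u+.03*np.sin(p[4])*v-han[:2]),2*(.075+.03*np.cos(p[4])-han[2])]
r=least_squares(f,[.528,.025,-.17,.005,-1.6],x_scale=[.01,.01,.1,.01,.5])
print(cam,tab,han,r.x,np.degrees(r.x[[2,4]]),(r.fun*1e3).round(1))
c=r.x[:2];v=np.array([np.cos(r.x[2]),np.sin(r.x[2])]); print('tab',c+v*(.147-r.x[3]))
E
python3 fit.py; python3 - <<'E'
from h import *
st=sense();print(st['ee_pos'],st['ee_rot'],st['joint_pos'])
s=snap('wrist')
# line directions on the bench top plane: project mask pixels of handle & bench
def unproj(s,px,z):
    T=np.linalg.inv(s['camera_from_world']);K=np.linalg.inv(s['camera_matrix'])
    d=T[:3,:3]@(K@np.r_[px,1]);o=T[:3,3];return (o+d*(z-o[2])/d[2])[:2]
for t,z in [('handle',.075),('gauge_tab',.102)]:
    m=cut_out('wrist',t)
    if m:
        ys,xs=np.nonzero(m[0]['mask']);P=np.array([unproj(s,(x,y),z) for x,y in zip(xs,ys)])
        c,(w,h),a=cv2.minAreaRect((P*1000).astype(np.float32));print(t,m[0]['p'],len(xs),c,w,h,a,P.min(0),P.max(0))
# edges: shaft line, detect with LSD in bench region
g=cv2.cvtColor(s['img'],cv2.COLOR_RGB2GRAY)
for l in cv2.createLineSegmentDetector().detect(g)[0][:,0]:
    if np.hypot(l[2]-l[0],l[3]-l[1])>35 and 80<l[1]<170 and 120<l[0]<350:
        a,b=unproj(s,l[:2],.022),unproj(s,l[2:],.022);print(l.round(),np.degrees(np.arctan2(*(b-a)[::-1])).round(1))
E
```

```text
[0.5281     0.02561429] [0.6638125 0.001825 ] [ 0.4708     -0.10038571  0.07347143] [ 0.52698653  0.02705176 -0.18838202  0.00749766 -1.61955114] [-10.7934944  -92.79344492] [-2.2  2.9  0.4 -1.8 -2.3 -3.9  2.9  0.9  0.1]
tab [0.66402086 0.00092719]
[0.61219734 0.07196505 0.30273806] [-1.79999572e+02  1.93091181e-03  1.66322565e+02] [-13.60460452  26.80598072   2.35552862 106.56248521  -1.4587003
  46.65872821  65.82185491]
handle 0.57 645 (473.3480224609375, -97.71684265136719) 47.34325408935547 12.50703239440918 76.36407470703125 [ 0.46481501 -0.12113466] [ 0.48246901 -0.07365532]
gauge_tab 0.78 4741 (620.26904296875, 20.72098731994629) 57.1598014831543 105.49777221679688 79.10804748535156 [ 0.56765458 -0.00979623] [0.67033832 0.05725475]
[207.  95. 303.  91.] 78.7
[319. 147. 253. 151.] -100.6
[148.  97. 203.  95.] 78.4
[211. 150. 157. 152.] -101.3
[237. 147. 284. 145.] 78.4
```

>>> send_rows --pt "0 0 0 0.3 0 0 -0.015" --pt "0 -0.6 -0.56 0.6 0 0 0" --pt "0 -0.75 -0.7 0.8 0 0 0" --pt "0 -0.6 -0.54 0.8 0 0 0" --pt "0 -0.2 -0.19 0.7 0 0 0"

```text
time_s: 6.35
ee_pos: [0.6653, -0.0018, 0.2056]
ee_rot: [-179.9, 0.1, 168.9]
wrist_force: [0.1, -1.2, -0.0]
finger_gap: 0.093
grasp_force: 0.0
```

>>> send_rows --pt "0 0 0 0.2 0 0 0" --pt "0 0 0 0 0 0 0" --pt "0 0 0 0 0 0 0" --pt "0 0 0 0 0 0 0" --pt "0 0 0 0 0 0 0"

```text
time_s: 6.85
ee_pos: [0.6644, 0.0017, 0.202]
ee_rot: [180.0, 0.1, 169.1]
wrist_force: [-0.2, 0.2, -0.2]
finger_gap: 0.0932
grasp_force: 0.0
```

```bash
python3 - <<'E'
from est import *
st=sense();print(st['ee_pos'],st['ee_rot'],st['joint_pos'],st['wrist_force'])
for c in ['wrist','top']:
    s=snap(c,c+'2.png'); bx(s,c)
E
```

```text
[0.66435131 0.00174352 0.20195857] [1.79963906e+02 9.18807074e-02 1.69065478e+02] [ -5.78541598  36.61272395   1.15633403 104.87630729  -1.12533598
  38.42369308  75.08879001] [-0.2352182   0.17661457 -0.16970131]
wrist bench [(0.72, [0.5279, 0.0324, 0.0034]), (0.26, [0.6195, 0.0926, -0.0002])]
wrist cam_centre [(0.98, [0.5321, 0.0277, 0.0779])]
wrist handle []
wrist gauge_tab [(0.83, [0.6617, 0.0032, 0.0902])]
wrist plunger_tip [(0.62, [0.5694, 0.0229, 0.0744])]
wrist pin_tin [(0.64, [0.6226, 0.0916, -0.0005])]
top bench []
top cam_centre []
top handle [(0.44, [0.4705, -0.1027, 0.0784])]
top gauge_tab []
top plunger_tip []
top pin_tin [(0.51, [0.6207, -0.4517, 0.0036]), (0.49, [0.6229, 0.0897, -0.0027])]
```

View pics/wrist2.png

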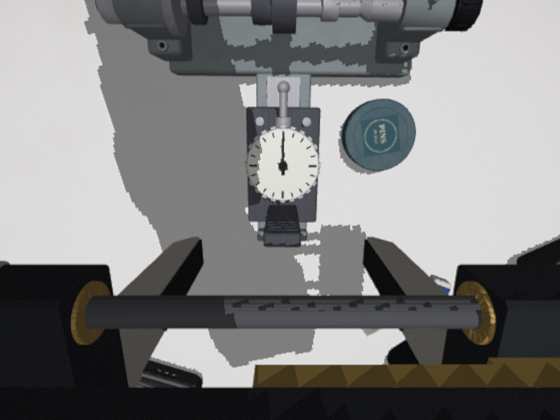

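The tab (283,225) is centred between the fingers, the needle at (283,145) points at the cam (0), and the tin is at (378,135). I'll go down and close.

>>> send_rows --pt "0 0.03 0 0.3 0 0 0" --pt "0 0 0 0.45 0 0 0" --pt "0 0 0 0.45 0 0 0" --pt "0 0 0 0.23 0 0 0" --pt "0 0 0 0 0 0 0"

```text
time_s: 8.05
ee_pos: [0.6625, 0.0012, 0.1559]
ee_rot: [-180.0, -0.2, 169.0]
wrist_force: [-0.8, 0.4, -0.3]
finger_gap: 0.0932
grasp_force: 0.0
```

>>> send_rows --pt "0.5 0 0 0 0 0 0" --pt "0.6 0 0 0 0 0 0" --pt "0.65 0 0 0 0 0 0" --pt "0.7 0 0 0 0 0 0" --pt "0.74 0 0 0 0 0 0"

```text
time_s: 8.55
ee_pos: [0.6634, 0.0012, 0.1582]
ee_rot: [180.0, 0.0, 169.0]
wrist_force: [0.1, 0.1, -0.5]
finger_gap: 0.0579
grasp_force: 0.0
```

>>> send_rows --pt "0.85 0 0 0 0 0 0" --pt "0.85 0 0 0 0 0 0" --pt "0.85 0 0 0 0 0 0" --pt "0.85 0 0 0 0 0 0" --pt "0.85 0 0 0 0 0 0"

```text
time_s: 9.05
ee_pos: [0.6633, 0.0014, 0.1578]
ee_rot: [180.0, 0.0, 169.0]
wrist_force: [0.7, 0.3, 0.6]
finger_gap: 0.0235
grasp_force: 30.0
```

>>> send_rows --pt "0.85 0.1 0 0 0 0 0" --pt "0.85 0.25 0 0 0 0 0" --pt "0.85 0.25 0 0 0 0 0" --pt "0.85 0.25 0 0 0 0 0" --pt "0.85 0.15 0 0 0 0 0"

```text
time_s: 9.55
ee_pos: [0.635, 0.0071, 0.1579]
ee_rot: [180.0, 0.2, 169.0]
wrist_force: [7.5, -0.3, -7.6]
finger_gap: 0.0236
grasp_force: 30.0
```

>>> send_rows --pt "0.85 0 0 0 0 0 0" --pt "0.85 0 0 0 0 0 0" --pt "0.85 0 0 0 0 0 0" --pt "0.85 0 0 0 0 0 0" --pt "0.85 0 0 0 0 0 0"

```text
time_s: 10.05
ee_pos: [0.6346, 0.0072, 0.1578]
ee_rot: [180.0, 0.1, 169.0]
wrist_force: [5.0, 2.1, -4.1]
finger_gap: 0.0236
grasp_force: 30.0
```

```bash
python3 - <<'E'
from h import *
st=sense();print(st['ee_pos'],st['ee_rot'],st['wrist_force'])
s=snap('wrist'); 
print(pp('wrist',s,'plunger_tip'),pp('wrist',s,'gauge_tab'),pp('wrist',s,'cam_centre'))
im=s['img'][60:260,180:400][:,:,::-1];cv2.imwrite('pics/w3.png',cv2.resize(im,None,fx=3,fy=3,interpolation=cv2.INTER_CUBIC)[:600,:660])
E
```

```text
[0.63455154 0.00721485 0.15783356] [1.79964383e+02 7.99718761e-02 1.69027278e+02] [ 4.95246161  2.07520871 -4.08885394]
[(0.76, [0.5455, 0.0284, 0.0756])] [(0.8, [0.6342, 0.0083, 0.0917]), (0.41, [0.5294, 0.0258, 0.0745])] [(0.79, [0.5295, 0.0258, 0.0757])]
```

View pics/w3.png

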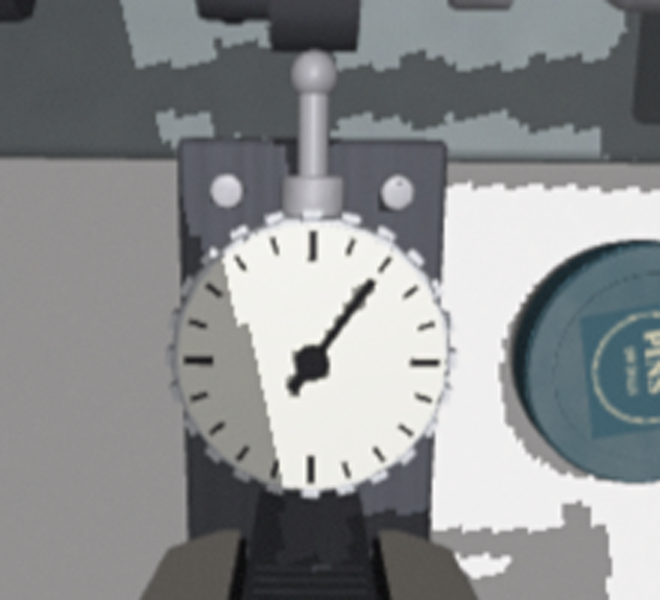

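The tip is on the cam (315,50 in the crop). The needle runs from its pivot (312,362) to (373,282), 37° clockwise, so about 2.07 mm. It needs 2 mm more.

>>> send_rows --pt "0.85 0.03 0 0 0 0 0" --pt "0.85 0.035 0 0 0 0 0" --pt "0.85 0 0 0 0 0 0" --pt "0.85 0 0 0 0 0 0" --pt "0.85 0 0 0 0 0 0"

```text
time_s: 10.75
ee_pos: [0.6332, 0.0075, 0.1579]
ee_rot: [180.0, 0.1, 169.0]
wrist_force: [6.6, 1.1, -5.8]
finger_gap: 0.0239
grasp_force: 30.0
```

```bash
cat > needle.py <<'E'
from h import *
def polar(img,c,Hm=None):
    g=cv2.cvtColor(img,cv2.COLOR_RGB2GRAY).astype(np.float32)
    a=np.radians(np.arange(0,360,1));r=np.arange(9,29,1)
    X=(c[0]+np.outer(np.sin(a),r)).astype(np.float32);Y=(c[1]-np.outer(np.cos(a),r)).astype(np.float32)
    return cv2.remap(g,X,Y,cv2.INTER_LINEAR).mean(1)
E
python3 - <<'E'
from needle import *
st=sense();print(st['ee_pos'],st['wrist_force'])
s=snap('wrist','w4full.png')
d=polar(s['img'],(284,180.7));k=d.argmin();w=np.clip(d.min()+60-d,0,None);print(k,d.min(),np.median(d),(w*np.arange(360))[max(0,k-15):k+15].sum()/w[max(0,k-15):k+15].sum()/18)
E
```

```text
[0.6331547  0.00749254 0.15788385] [ 6.59022634  1.12808679 -5.800434  ]
59 47.777443 238.15201 3.2946527110495905
```

>>> send_rows --pt "0.85 0.025 0 0 0 0 0" --pt "0.85 0 0 0 0 0 0" --pt "0.85 0 0 0 0 0 0" --pt "0.85 0 0 0 0 0 0" --pt "0.85 0 0 0 0 0 0"

```text
time_s: 11.3
ee_pos: [0.6325, 0.0076, 0.1579]
ee_rot: [180.0, 0.2, 169.0]
wrist_force: [6.7, 2.1, -7.3]
finger_gap: 0.0238
grasp_force: 30.0
```

```bash
cat >> needle.py <<'E'
def read(s,c):
    d=polar(s['img'],c);k=d.argmin();w=np.clip(d.min()+60-d,0,None);i=np.arange(k-15,k+16)
    return (w[i%360]*i).sum()/w[i%360].sum()/18
E
python3 - <<'E'
from needle import *
s=snap('wrist');st=sense();print(st['ee_pos'],st['wrist_force'],read(s,(284,180.7)))
E
```

```text
[0.63251187 0.0076439  0.15785312] [ 8.01939072  0.96188866 -5.84657244] 3.9396968151727827
```

3.94 mm. I'll release, rise, and read it again.

>>> send_rows --pt "0.5 0 0 0 0 0 0" --pt "0.4 0 0 0 0 0 0" --pt "0.3 0 0 0 0 0 0" --pt "0.3 0 0 -0.2 0 0 0" --pt "0.3 0 0 -0.6 0 0 0"

```text
time_s: 11.85
ee_pos: [0.6302, 0.0074, 0.1811]
ee_rot: [-179.9, -0.2, 169.0]
wrist_force: [0.1, 0.5, 0.2]
finger_gap: 0.0588
grasp_force: 0.0
```

>>> send_rows --pt "0.3 0 0 -0.8 0 0 0" --pt "0.3 0 0 -0.8 0 0 0" --pt "0.3 0 0 -0.4 0 0 0" --pt "0.3 0 0 0 0 0 0" --pt "0.3 0 0 0 0 0 0"

```text
time_s: 12.35
ee_pos: [0.6308, 0.0075, 0.2415]
ee_rot: [-180.0, -0.0, 169.0]
wrist_force: [0.0, 0.2, 0.2]
finger_gap: 0.0651
grasp_force: 0.0
```

```bash
python3 - <<'E'
from needle import *
s=snap('wrist','w5.png');st=sense();print(st['ee_pos'],st['ee_rot'],st['joint_pos'],st['wrist_force'],st['finger_gap'])
for t in ['handle','cam_centre','plunger_tip','gauge_tab']: print(t,pp('wrist',s,t))
# find dial: white circle
g=cv2.medianBlur(cv2.cvtColor(s['img'],cv2.COLOR_RGB2GRAY),3)
c=cv2.HoughCircles(g,cv2.HOUGH_GRADIENT,1.2,40,param1=120,param2=30,minRadius=20,maxRadius=60);print(c)
E
```

```text
[0.63064871 0.00746349 0.24093191] [-1.79980434e+02 -7.23130012e-02  1.69022233e+02] [ -6.75874328  31.89710157   1.38523879 107.76025732  -1.13146802
  40.43056513  74.30190111] [0.3844975  0.20745306 0.37548312] 0.06505433249105316
handle [(0.85, [0.4712, -0.0979, 0.072])]
cam_centre [(0.8, [0.5276, 0.0264, 0.0737])]
plunger_tip [(0.72, [0.5431, 0.0302, 0.0744])]
gauge_tab [(0.84, [0.631, 0.0101, 0.0923])]
[[[309.       131.40001   59.24    ]
  [360.6      162.6       36.440002]
  [279.       198.6       33.920002]
  [339.        78.600006  41.96    ]
  [249.00002  125.4       28.76    ]]]
```

>>> send_rows --pt "0.3 0.4 -0.4 0 0 0 0" --pt "0.3 0.9 -0.9 0 0 0 0" --pt "0.3 0.95 -0.95 0 0 0 0" --pt "0.3 0.95 -0.95 0 0 0 0" --pt "0.3 0.9 -0.9 0 0 0 0"

```text
time_s: 13.1
ee_pos: [0.4853, -0.0907, 0.2414]
ee_rot: [-180.0, -0.0, 169.0]
wrist_force: [0.4, -0.1, -0.5]
finger_gap: 0.0651
grasp_force: 0.0
```

>>> send_rows --pt "0.3 0.41 -0.41 0 0 0 0" --pt "0.3 0 0 0 0 0 0.03" --pt "0.3 0 0 0 0 0 0.04" --pt "0.3 0 0 0 0 0 0.045" --pt "0.3 0 0 0 0 0 0.045"

```text
time_s: 13.6
ee_pos: [0.4733, -0.0994, 0.2417]
ee_rot: [180.0, 0.0, 139.9]
wrist_force: [0.4, 0.1, 0.2]
finger_gap: 0.0651
grasp_force: 0.0
```

>>> send_rows --pt "0.3 0 0 0 0 0 0.045" --pt "0.3 0 0 0 0 0 0.045" --pt "0.3 0 0 0 0 0 0.045" --pt "0.3 0 0 0 0 0 0.045" --pt "0.3 0 0 0 0 0 0.045"

```text
time_s: 14.1
ee_pos: [0.4733, -0.0992, 0.2416]
ee_rot: [180.0, 0.0, 99.4]
wrist_force: [-0.5, -0.0, -1.2]
finger_gap: 0.0652
grasp_force: 0.0
```

>>> send_rows --pt "0.3 0 0 0 0 0 0.045" --pt "0.3 0 0 0 0 0 0.045" --pt "0.3 0 0 0 0 0 0.025" --pt "0.3 0 0 0 0 0 0" --pt "0.3 0 0 0 0 0 0"

```text
time_s: 14.6
ee_pos: [0.473, -0.0993, 0.2416]
ee_rot: [-180.0, 0.0, 79.2]
wrist_force: [0.6, 0.2, -0.5]
finger_gap: 0.0649
grasp_force: 0.0
```

```bash
cat > dial.py <<'E'
from h import *
C0=np.array([.5275,.0265]);psi=np.radians(-11)
v=np.array([np.cos(psi),np.sin(psi)]);u=np.array([-v[1],v[0]])
def read(s,fn=None,g=.040,N=240,mm=0.25):
    # rectified dial: up = -v (to cam), right = clockwise-from-above side
    c=C0+(.107-g)*v
    # seen from above, facing -v, right hand side is +u
    q=[(-30,-30),(30,-30),(30,30),(-30,30)]  # (right,down) mm
    src=np.float32([proj(s,[*(c+(-d*-1)*1e-3*v+r*1e-3*u),.087]) for r,d in q])
    H=cv2.getPerspectiveTransform(src,np.float32([(0,0),(N,0),(N,N),(0,N)]))
    im=cv2.warpPerspective(s['img'],H,(N,N));gr=cv2.cvtColor(im,cv2.COLOR_RGB2GRAY)
    hc=cv2.HoughCircles(cv2.medianBlur(gr,5),cv2.HOUGH_GRADIENT,1,100,param1=100,param2=15,minRadius=84,maxRadius=102)
    ctr=hc[0,0][:2] if hc is not None else np.array([N/2,N/2])
    a=np.radians(np.arange(0,360));r=np.arange(26,66)
    d=cv2.remap(gr.astype(np.float32),(ctr[0]+np.outer(np.sin(a),r)).astype(np.float32),(ctr[1]-np.outer(np.cos(a),r)).astype(np.float32),cv2.INTER_LINEAR).mean(1)
    k=d.argmin();w=np.clip(d.min()+50-d,0,None);i=np.arange(k-15,k+16)
    if fn: cv2.imwrite('pics/'+fn,cv2.resize(im[:,:,::-1],None,fx=2,fy=2))
    return round((w[i%360]*i).sum()/w[i%360].sum()/18,2),(ctr,round(float(d.min())),round(float(np.median(d))),src.round().tolist())
E
python3 - <<'E'
from dial import *
s=snap('wrist','w6.png');st=sense();print(st['ee_pos'],st['ee_rot'],st['joint_pos'],st['wrist_force'],st['finger_gap'])
for t in ['handle','cam_centre','plunger_tip','gauge_tab']: print(t,pp('wrist',s,t))
print(read(s,'d6.png'))
E
```

```text
[ 0.47287657 -0.09937351  0.24169643] [-1.79999078e+02  6.90887388e-03  7.91854197e+01] [-14.51577442  25.35369007  27.29512207 127.41088687 -21.96256572
  31.64935315  18.61764156] [-0.26085203  0.20175078 -0.64439365] 0.06533001588280712
handle [(0.73, [0.469, -0.0979, 0.0697]), (0.5, [0.5207, -0.3483, -0.0018])]
cam_centre [(0.81, [0.5307, 0.0268, 0.0769])]
plunger_tip [(0.63, [0.5426, 0.0268, 0.0762])]
gauge_tab [(0.73, [0.6318, 0.0111, 0.0923])]
(np.float64(4.19), (array([133.5, 100.5], dtype=float32), 58, 232, [[376.0, 78.0], [384.0, -19.0], [475.0, -19.0], [461.0, 79.0]]))
```

View pics/w6.png

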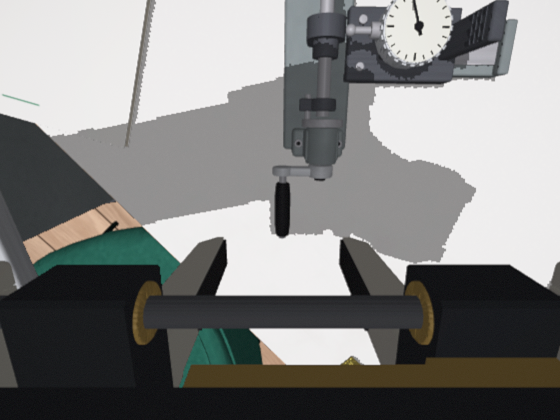

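The handle is at (283,208), the cam at (326,28) and the dial at (418,25), which will leave the view once I descend. I'll check how much the tool must tilt to keep the dial visible, and look at which way the nose points.

```bash
python3 - <<'E'
from dial import *
s=snapshot('wrist');st=sense()
Tw=np.eye(4);Tw[:3,:3]=R.from_euler('xyz',st['ee_rot'],degrees=True).as_matrix();Tw[:3,3]=st['ee_pos']
ct=s['camera_from_world']@Tw   # camera_from_tool
print('cam in tool',np.linalg.inv(ct).round(3)[:3].tolist())
dc=np.r_[C0+.067*v,.087]
for tilt in (0,15,20,25,30,35):
    Rt=R.from_euler('xyz',[180,0,79],degrees=True)*R.from_rotvec([0,np.radians(tilt),0])
    o=[]
    for th in (-92,-45,0,60,-135,-180):
        t=np.radians(th);h=np.r_[C0-.135*u+.03*np.sin(t)*v,.075+.03*np.cos(t)]
        T=np.eye(4);T[:3,:3]=Rt.as_matrix();T[:3,3]=h-Rt.apply([0,0,.065])
        q=(ct@np.linalg.inv(T)@np.r_[dc,1])[:3];q=s['camera_matrix']@q;o.append((q[:2]/q[2]).round().astype(int).tolist())
    print(tilt,o)
im=cv2.imread('pics/w5.png');s5=im
# cam region in w5: crop around upper part
cv2.imwrite('pics/cam5.png',cv2.resize(im[0:160,180:390],None,fx=3.5,fy=3.5,interpolation=cv2.INTER_CUBIC))
E
```

```text
cam in tool [[0.001, -0.965, -0.264, 0.075], [1.0, 0.001, 0.001, -0.0], [-0.001, -0.264, 0.965, -0.082]]
0 [[547, -50], [485, -23], [427, -15], [381, -30], [573, -85], [525, -106]]
15 [[486, -8], [443, 20], [399, 29], [360, 13], [496, -41], [457, -59]]
20 [[471, 7], [433, 34], [391, 43], [355, 27], [478, -26], [441, -43]]
25 [[458, 21], [424, 48], [385, 57], [350, 41], [463, -10], [428, -26]]
30 [[446, 35], [416, 62], [380, 70], [346, 55], [449, 5], [416, -10]]
35 [[437, 49], [409, 75], [375, 84], [343, 68], [438, 20], [406, 6]]
```

View pics/cam5.png

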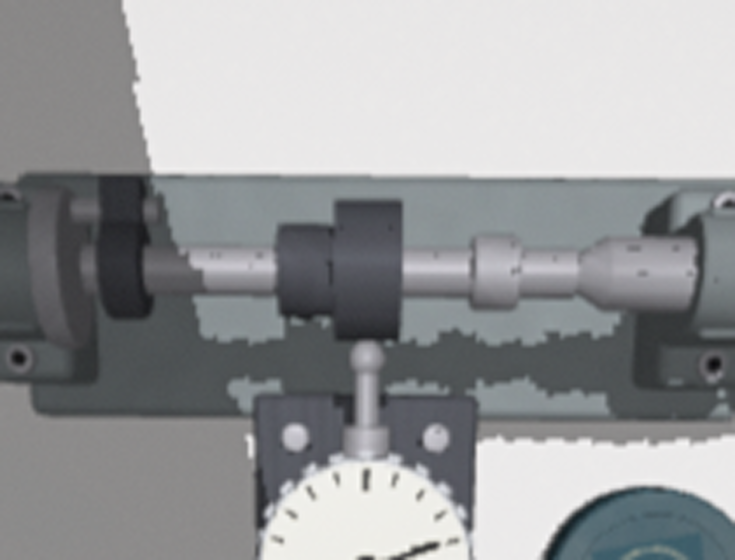

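From above, the cam measures ±14 mm both ways (y 200–340 about the axis at 272) with straight sides. So the nose points about straight down, and turning the crank negative (handle down and round) brings it to the plunger. I'll tilt the tool about bench x to keep the dial in view.

>>> send_rows --pt "0.3 0 0 0 0 0.03 0" --pt "0.3 0 0 0 0 0.045 0" --pt "0.3 0 0 0 0 0.045 0" --pt "0.3 0 0 0 0 0.045 0" --pt "0.3 0 0 0 0 0.045 0"

```text
time_s: 15.4
ee_pos: [0.4729, -0.1002, 0.2426]
ee_rot: [179.8, -37.6, 79.1]
wrist_force: [-1.5, 0.1, -1.2]
finger_gap: 0.0652
grasp_force: 0.0
```

>>> send_rows --pt "0.3 0 0 0 0 0 0" --pt "0.3 0 0 0 0 0 0" --pt "0.3 0 0 0 0 0 0" --pt "0.3 0 0 0 0 0 0" --pt "0.3 0 0 0 0 0 0"

```text
time_s: 15.9
ee_pos: [0.4727, -0.0982, 0.242]
ee_rot: [-180.0, -37.2, 79.2]
wrist_force: [0.3, -0.6, 1.2]
finger_gap: 0.0652
grasp_force: 0.0
```

```bash
cat > goal.py <<'E'
from dial import *
def pose(): 
    st=sense();return np.array(st['ee_pos']),R.from_euler('xyz',st['ee_rot'],degrees=True),st
def hpt(th,y=-.140):
    t=np.radians(th);return np.r_[C0+y*u+.03*np.sin(t)*v,.075+.03*np.cos(t)]
E
python3 - <<'E'
from goal import *
p,r,st=pose();print(p,st['ee_rot'],st['joint_pos'],st['wrist_force'])
s=snap('wrist');print(pp('wrist',s,'handle'),read(s))
m=cut_out('wrist','handle');
T=np.linalg.inv(s['camera_from_world']);K=np.linalg.inv(s['camera_matrix'])
if m:
    print(m[0]['p'],m[0]['mask'].sum());ys,xs=np.nonzero(m[0]['mask'])
    D=(T[:3,:3]@(K@np.array([xs,ys,np.ones(len(xs))]))).T;P=T[:3,3]+D*((.074-T[2,3])/D[:,2])[:,None]
    b=P[:,:2]-C0;print('bench x,y ranges',(b@v).min(),(b@v).max(),(b@u).min(),(b@u).max())
for th in (-92,):
    g=hpt(th);d=g-r.apply([0,0,.065])-p;print('world d',d,'tool units',(r.inv().apply(d)/.03).round(3))
E
```

```text
[ 0.4726783  -0.09821377  0.24202882] [-179.98169401  -37.17627546   79.18433279] [ 22.1269038   29.58895501   1.21954354 125.45952255 -52.98721611
  48.550625    56.81002467] [ 0.31084872 -0.62559608  1.18470397]
[(0.93, [0.471, -0.0982, 0.0715])] (np.float64(4.24), (array([130.5, 100.5], dtype=float32), 82, 197, [[357.0, 220.0], [352.0, 161.0], [413.0, 162.0], [424.0, 220.0]]))
0.8 578
bench x,y ranges -0.03690326299914615 -0.02297866464425765 -0.14884803144929332 -0.12208198683194489
world d [-0.00867246 -0.04557692 -0.11628509] tool units [-3.574e+00  2.000e-03  2.154e+00]
```

>>> send_rows --pt "0.3 -0.4 0 0 0 0 0" --pt "0.3 -0.8 0 0 0 0 0" --pt "0.3 -0.9 0 0 0 0 0" --pt "0.3 -0.9 0 0 0 0 0" --pt "0.3 -0.62 0 0 0 0 0"

```text
time_s: 16.55
ee_pos: [0.4553, -0.1865, 0.1743]
ee_rot: [-179.9, -37.2, 78.9]
wrist_force: [0.7, 0.3, -0.1]
finger_gap: 0.0652
grasp_force: 0.0
```

>>> send_rows --pt "0.3 0 0 0.2 0 0 0" --pt "0.3 0 0 0.4 0 0 0" --pt "0.3 0 0 0.4 0 0 0" --pt "0.3 0 0 0 0 0 0" --pt "0.3 0 0 0 0 0 0"

```text
time_s: 17.05
ee_pos: [0.4594, -0.1656, 0.152]
ee_rot: [-179.9, -37.3, 79.1]
wrist_force: [0.5, -0.5, 0.2]
finger_gap: 0.0649
grasp_force: 0.0
```

```bash
python3 - <<'E'
from goal import *
p,r,st=pose();print(p,st['ee_rot'],st['joint_pos'],st['wrist_force'])
s=snap('wrist','w7.png');print(pp('wrist',s,'handle'),read(s,'d7.png'))
g=hpt(-95);d=g-r.apply([0,0,.065])-p;print('tool units',(r.inv().apply(d)/.03).round(3))
E
```

```text
[ 0.45940529 -0.16561551  0.15204767] [-179.90319563  -37.28784552   79.05251706] [ 30.11646794  39.72862903   0.34114957 124.71899065 -54.55513904
  44.77286363  68.96187056] [ 0.5178755  -0.52664244  0.16787578]
[(0.79, [0.4696, -0.096, 0.0766])] (np.float64(4.95), (array([119.5,  94.5], dtype=float32), 97, 199, [[377.0, 88.0], [368.0, 28.0], [444.0, 28.0], [461.0, 88.0]]))
tool units [0.024 0.018 1.189]
```

View pics/w7.png

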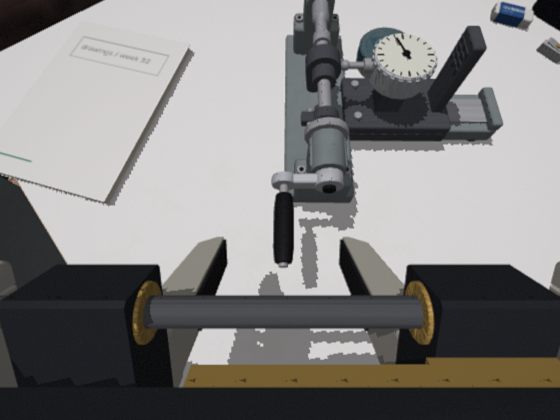

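The handle (283,225) lies centred between the fingers, and the dial at (403,57) has its needle near 4. I'll descend onto the handle and make the dial reader more robust by fitting the needle's line.

>>> send_rows --pt "0.3 0.01 0.01 0.2 0 0 0" --pt "0.3 0.01 0.01 0.4 0 0 0" --pt "0.3 0 0 0.4 0 0 0" --pt "0.3 0 0 0.19 0 0 0" --pt "0.3 0 0 0 0 0 0"

```text
time_s: 17.65
ee_pos: [0.4639, -0.1443, 0.1233]
ee_rot: [-179.8, -37.3, 79.0]
wrist_force: [-0.0, -0.0, -0.3]
finger_gap: 0.0651
grasp_force: 0.0
```

```bash
cat >> dial.py <<'E'
def read2(s,g=.040,N=240):
    _,(ctr,*_r)=read(s)
    c=C0+(.107-g)*v
    src=np.float32([proj(s,[*(c+d*1e-3*v+r*1e-3*u),.087]) for r,d in [(-30,-30),(30,-30),(30,30),(-30,30)]])
    H=cv2.getPerspectiveTransform(src,np.float32([(0,0),(N,0),(N,N),(0,N)]))
    gr=cv2.cvtColor(cv2.warpPerspective(s['img'],H,(N,N)),cv2.COLOR_RGB2GRAY)
    Y,X=np.mgrid[:N,:N]
    m=((X-ctr[0])**2+(Y-ctr[1])**2<54**2)
    w=np.where(m,np.clip(125.-gr,0,None),0)
    n,lab,stt,_c=cv2.connectedComponentsWithStats((w>15).astype(np.uint8))
    k=1+stt[1:,4].argmax();w=w*(lab==k)
    # hub = thickest spot (blurred max)
    b=cv2.GaussianBlur(w.astype(np.float32),(0,0),6);hy,hx=np.unravel_index(b.argmax(),b.shape)
    ys,xs=np.nonzero(w);ww=w[ys,xs];cx,cy=np.average(xs,weights=ww),np.average(ys,weights=ww)
    C=np.cov(np.array([xs,ys]),aweights=ww);ev,V=np.linalg.eigh(C);d=V[:,1]
    pr=(xs-hx)*d[0]+(ys-hy)*d[1]
    if abs(pr.min())>pr.max(): d=-d
    a=np.degrees(np.arctan2(d[0],-d[1]))%360
    return round(a/18,2),dict(n=len(xs),elong=round(float(np.sqrt(ev[1]/ev[0])),1),hub=(int(hx),int(hy)),ctr=ctr.tolist(),ext=(round(float(pr.min())),round(float(pr.max()))))
E
python3 - <<'E'
from goal import *
p,r,st=pose();print(p,st['ee_rot'],st['joint_pos'],st['wrist_force'])
s=snap('wrist','w8.png');print(read(s),read2(s))
g=hpt(-95);d=g-r.apply([0,0,.065])-p;print('tool units',(r.inv().apply(d)/.03).round(3))
E
```

```text
[ 0.46390225 -0.14427257  0.12325428] [-179.84146241  -37.31411464   78.96173205] [ 31.33628423  42.52316804  -4.74105103 126.01127167 -57.53023684
  39.28308866  70.64327994] [-0.034648   -0.02157865 -0.34413626]
(np.float64(4.71), (array([122.5,  96.5], dtype=float32), 79, 206, [[394.0, 82.0], [382.0, 13.0], [470.0, 13.0], [493.0, 82.0]])) (np.float64(4.09), {'n': 944, 'elong': 2.8, 'hub': (135, 103), 'ctr': [122.5, 96.5], 'ext': (-44, 24)})
tool units [ 0.026  0.004 -0.014]
```

>>> send_rows --pt "0.6 0.02 0 0 0 0 0" --pt "0.75 0 0 0 0 0 0" --pt "0.82 0 0 0 0 0 0" --pt "0.95 0 0 0 0 0 0" --pt "0.95 0 0 0 0 0 0"

```text
time_s: 18.2
ee_pos: [0.4643, -0.1446, 0.1244]
ee_rot: [-179.9, -37.2, 79.0]
wrist_force: [-0.8, 0.1, -0.3]
finger_gap: 0.0297
grasp_force: 0.0
```

>>> send_rows --pt "0.95 0 0 0 0 0 0" --pt "0.95 0 0 0 0 0 0" --pt "0.95 0 0 0 0 0 0" --pt "0.95 0 0 0 0 0 0" --pt "0.95 0 0 0 0 0 0"

```text
time_s: 18.7
ee_pos: [0.4641, -0.1446, 0.1243]
ee_rot: [-179.9, -37.2, 79.0]
wrist_force: [-0.2, -0.4, -0.9]
finger_gap: 0.0117
grasp_force: 30.0
```

```bash
cat >> goal.py <<'E'
def report(fn=None):
    p,r,st=pose();s=snap('wrist',fn);f=np.array(st['wrist_force'])
    gp=p+r.apply([0,0,.065]);b=gp[:2]-C0
    print('t',st['time_s'],'bench',(b@v*1e3).round(1),(b@u*1e3).round(1),(gp[2]*1e3).round(1),'F bench xyz',(f[:2]@v).round(1),(f[:2]@u).round(1),f[2].round(1),'rot',np.round(st['ee_rot'],1),'j',np.round(st['joint_pos'],0)[[2,4,6]],'gap',round(st['finger_gap'],4),st['grasp_force'])
    try: print('dial',read2(s))
    except Exception as e: print(e)
def path(ths,th0):
    # tool-unit deltas for constant orientation
    p,r,st=pose();a=[hpt(t) for t in [th0]+list(ths)]
    for q,w,t in zip(a[:-1],a[1:],ths): print(t,(r.inv().apply(w-q)/.03).round(3).tolist())
E
python3 - <<'E'
from goal import *
report();path(range(-100,-216,-5),-95)
E
```

```text
t 18.7 bench -29.6 -140.7 72.5 F bench xyz -0.1 -0.5 -0.9 rot [-179.9  -37.2   79. ] j [ -5. -58.  71.] gap 0.0117 29.99322921037674
dial (np.float64(4.06), {'n': 917, 'elong': 2.9, 'hub': (135, 104), 'ctr': [124.5, 96.5], 'ext': (-46, 23)})
-100 [-0.052, 0.011, 0.069]
-105 [-0.052, 0.019, 0.068]
-110 [-0.05, 0.026, 0.066]
-115 [-0.049, 0.033, 0.064]
-120 [-0.047, 0.04, 0.062]
-125 [-0.045, 0.047, 0.059]
-130 [-0.042, 0.053, 0.055]
-135 [-0.039, 0.059, 0.051]
-140 [-0.036, 0.064, 0.047]
-145 [-0.032, 0.069, 0.042]
-150 [-0.028, 0.074, 0.037]
-155 [-0.024, 0.077, 0.032]
-160 [-0.02, 0.081, 0.026]
-165 [-0.016, 0.083, 0.021]
-170 [-0.011, 0.085, 0.015]
-175 [-0.007, 0.087, 0.009]
-180 [-0.002, 0.087, 0.003]
-185 [0.002, 0.087, -0.003]
-190 [0.007, 0.086, -0.009]
-195 [0.011, 0.085, -0.015]
-200 [0.016, 0.083, -0.021]
-205 [0.02, 0.081, -0.027]
-210 [0.024, 0.077, -0.032]
-215 [0.028, 0.074, -0.037]
```

>>> send_rows --pt "0.95 -0.052 0.011 0.069 0 0 0" --pt "0.95 -0.052 0.019 0.068 0 0 0" --pt "0.95 -0.05 0.026 0.066 0 0 0" --pt "0.95 0 0 0 0 0 0" --pt "0.95 0 0 0 0 0 0"

```text
time_s: 19.25
ee_pos: [0.4657, -0.1449, 0.1165]
ee_rot: [-179.9, -37.3, 79.0]
wrist_force: [-2.3, -0.1, 1.8]
finger_gap: 0.0117
grasp_force: 30.0
```

```bash
python3 -c "
from goal import *
report()"
```

```text
t 19.25 bench -28.0 -140.7 64.8 F bench xyz -2.2 -0.5 1.8 rot [-179.9  -37.3   79. ] j [ -6. -58.  71.] gap 0.0117 29.997794330120087
dial (np.float64(4.08), {'n': 950, 'elong': 3.0, 'hub': (135, 104), 'ctr': [124.5, 98.5], 'ext': (-45, 24)})
```

>>> send_rows --pt "0.95 -0.049 0.033 0.064 0 0 0" --pt "0.95 -0.047 0.04 0.062 0 0 0" --pt "0.95 -0.045 0.047 0.059 0 0 0" --pt "0.95 -0.042 0.053 0.055 0 0 0" --pt "0.95 0 0 0 0 0 0"

```text
time_s: 19.8
ee_pos: [0.4709, -0.146, 0.1072]
ee_rot: [-179.9, -37.2, 79.0]
wrist_force: [-3.3, -0.8, 0.8]
finger_gap: 0.0118
grasp_force: 30.0
```

```bash
python3 -c "
from goal import *
report()"
```

```text
t 19.8 bench -22.7 -140.7 55.4 F bench xyz -3.0 -1.4 0.8 rot [-179.9  -37.2   79. ] j [ -6. -58.  71.] gap 0.0118 30.023806393146515
dial (np.float64(4.12), {'n': 955, 'elong': 2.8, 'hub': (135, 104), 'ctr': [122.5, 95.5], 'ext': (-44, 24)})
```

>>> send_rows --pt "0.95 -0.039 0.059 0.051 0 0 0" --pt "0.95 -0.036 0.064 0.047 0 0 0" --pt "0.95 -0.032 0.069 0.042 0 0 0" --pt "0.95 -0.028 0.074 0.037 0 0 0" --pt "0.95 0 0 0 0 0 0"

```text
time_s: 20.35
ee_pos: [0.4788, -0.1475, 0.1005]
ee_rot: [-179.9, -37.2, 79.0]
wrist_force: [-5.0, -1.2, -0.9]
finger_gap: 0.0119
grasp_force: 30.0
```

```bash
python3 -c "
from goal import *
report()"
```

```text
t 20.35 bench -14.6 -140.8 48.8 F bench xyz -4.7 -2.1 -0.9 rot [-179.9  -37.2   79. ] j [ -6. -58.  71.] gap 0.0119 30.04451036453247
dial (np.float64(12.81), {'n': 1792, 'elong': 1.3, 'hub': (166, 97), 'ctr': [121.5, 95.5], 'ext': (-21, 50)})
```

```bash
sed -i 's/cv2.warpPerspective(s\[.img.\],H,(N,N))/cv2.warpPerspective(s["img"],H,(N,N),borderValue=(255,255,255))/; s/_,(ctr,\*_r)=read(s)/ctr=np.array([130.,101.])/' dial.py; sed -i "s/    return round(a\/18,2),dict(/    cv2.imwrite('pics\/last.png',gr)\n    return round(a\/18,2),dict(top=src[:,1].round().tolist(),/" dial.py
python3 - <<'E'
from goal import *
report('w9.png')
import cv2
s=snapshot('wrist')
s['img']=cv2.imread('pics/w8.png')[:,:,::-1].copy()
E
```

```text
t 20.4 bench -14.8 -140.8 48.9 F bench xyz -4.2 -3.0 -0.6 rot [-179.9  -37.2   79. ] j [ -6. -58.  71.] gap 0.0118 30.04045307636261
dial (np.float64(14.56), {'top': [50.0, -23.0, -23.0, 50.0], 'n': 796, 'elong': 1.9, 'hub': (135, 103), 'ctr': [130.0, 101.0], 'ext': (-23, 25)})
```

The upper half of the dial is now cut off and only the needle's tail shows (14.56, so about 4.56 mm); the rise has begun. Past 10 mm the needle comes back into view, so I'll carry on.

>>> send_rows --pt "0.95 -0.024 0.077 0.032 0 0 0" --pt "0.95 -0.02 0.081 0.026 0 0 0" --pt "0.95 -0.016 0.083 0.021 0 0 0" --pt "0.95 -0.011 0.085 0.015 0 0 0" --pt "0.95 0 0 0 0 0 0"

```text
time_s: 21.0
ee_pos: [0.4882, -0.1494, 0.0971]
ee_rot: [-179.9, -37.2, 79.0]
wrist_force: [-5.4, -1.3, -1.6]
finger_gap: 0.0119
grasp_force: 30.1
```

```bash
python3 -c "
from goal import *
report()"
```

```text
t 21.0 bench -5.1 -140.9 45.4 F bench xyz -5.1 -2.3 -1.6 rot [-179.9  -37.2   79. ] j [ -6. -57.  70.] gap 0.0119 30.073513090610504
dial (np.float64(16.94), {'top': [44.0, -30.0, -30.0, 44.0], 'n': 431, 'elong': 1.4, 'hub': (128, 101), 'ctr': [130.0, 101.0], 'ext': (-14, 19)})
```

>>> send_rows --pt "0.95 -0.007 0.087 0.009 0 0 0" --pt "0.95 -0.002 0.087 0.003 0 0 0" --pt "0.95 0.002 0.087 -0.003 0 0 0" --pt "0.95 0.007 0.086 -0.009 0 0 0" --pt "0.95 0 0 0 0 0 0"

```text
time_s: 21.55
ee_pos: [0.4974, -0.1512, 0.0969]
ee_rot: [-179.8, -37.2, 79.0]
wrist_force: [-7.3, -2.6, -3.9]
finger_gap: 0.0118
grasp_force: 30.2
```

```bash
python3 -c "
from goal import *
report()"
```

```text
t 21.55 bench 4.1 -140.9 45.1 F bench xyz -6.7 -3.9 -3.9 rot [-179.8  -37.2   79. ] j [ -6. -57.  69.] gap 0.0118 30.19327461719513
dial (np.float64(9.94), {'top': [43.0, -30.0, -30.0, 43.0], 'n': 469, 'elong': 3.0, 'hub': (129, 101), 'ctr': [130.0, 101.0], 'ext': (-21, 34)})
```

>>> send_rows --pt "0.95 0.006 0.085 -0.008 0 0 0" --pt "0.95 0.012 0.083 -0.016 0 0 0" --pt "0.95 0.018 0.081 -0.024 0 0 0" --pt "0.95 0 0 0 0 0 0" --pt "0.95 0 0 0 0 0 0"

```text
time_s: 22.1
ee_pos: [0.506, -0.1529, 0.099]
ee_rot: [-179.9, -37.2, 79.0]
wrist_force: [-3.8, -2.0, -2.7]
finger_gap: 0.0117
grasp_force: 30.0
```

```bash
python3 -c "
from goal import *
report()"
```

```text
t 22.1 bench 13.1 -140.9 47.2 F bench xyz -3.3 -2.7 -2.7 rot [-179.9  -37.2   79. ] j [ -5. -56.  68.] gap 0.0117 30.031810104846954
dial (np.float64(13.9), {'top': [47.0, -26.0, -26.0, 47.0], 'n': 928, 'elong': 3.6, 'hub': (134, 103), 'ctr': [130.0, 101.0], 'ext': (-16, 57)})
```

>>> send_rows --pt "0.95 0.024 0.077 -0.032 0 0 0" --pt "0.95 0.028 0.074 -0.037 0 0 0" --pt "0.95 0 0 0 0 0 0" --pt "0.95 0 0 0 0 0 0" --pt "0.95 0 0 0 0 0 0"

```text
time_s: 22.65
ee_pos: [0.5107, -0.1538, 0.1018]
ee_rot: [-180.0, -37.2, 79.0]
wrist_force: [-1.7, -3.0, -3.2]
finger_gap: 0.0121
grasp_force: 30.0
```

```bash
python3 -c "
from goal import *
report()"
```

```text
t 22.65 bench 17.9 -140.9 50.1 F bench xyz -1.1 -3.3 -3.2 rot [-180.   -37.2   79. ] j [ -5. -56.  67.] gap 0.0121 29.997678995132446
dial (np.float64(12.52), {'top': [51.0, -21.0, -21.0, 51.0], 'n': 1102, 'elong': 3.5, 'hub': (135, 103), 'ctr': [130.0, 101.0], 'ext': (-23, 56)})
```

>>> send_rows --pt "0.95 0.032 0.069 -0.042 0 0 0" --pt "0.95 0.036 0.064 -0.047 0 0 0" --pt "0.95 0 0 0 0 0 0" --pt "0.95 0 0 0 0 0 0" --pt "0.95 0 0 0 0 0 0"

```text
time_s: 23.2
ee_pos: [0.5145, -0.1545, 0.1051]
ee_rot: [-180.0, -37.2, 79.0]
wrist_force: [-0.3, -3.5, -2.3]
finger_gap: 0.012
grasp_force: 30.0
```

```bash
python3 -c "
from goal import *
report()"
```

```text
t 23.2 bench 21.7 -140.8 53.4 F bench xyz 0.4 -3.5 -2.3 rot [-180.   -37.2   79. ] j [ -5. -56.  66.] gap 0.012 29.99432533979416
dial (np.float64(9.54), {'top': [56.0, -16.0, -16.0, 56.0], 'n': 1110, 'elong': 3.3, 'hub': (134, 103), 'ctr': [130.0, 101.0], 'ext': (-23, 51)})
```

Readings over the top are 9.9 → 13.9 → 12.5 → 9.5. I'll go back in steps, reading each time, to bracket the peak from both sides.

>>> send_rows --pt "0.95 -0.036 -0.064 0.047 0 0 0" --pt "0.95 -0.032 -0.069 0.042 0 0 0" --pt "0.95 0 0 0 0 0 0" --pt "0.95 0 0 0 0 0 0" --pt "0.95 0 0 0 0 0 0"

```text
time_s: 23.75
ee_pos: [0.5115, -0.1539, 0.1022]
ee_rot: [179.9, -37.3, 79.0]
wrist_force: [2.2, -4.1, 0.9]
finger_gap: 0.0118
grasp_force: 30.1
```

```bash
python3 -c "
from goal import *
report('r1.png')"
```

```text
t 23.75 bench 18.8 -140.8 50.4 F bench xyz 3.0 -3.6 0.9 rot [179.9 -37.3  79. ] j [ -5. -56.  67.] gap 0.0118 30.06194829940796
dial (np.float64(9.56), {'top': [52.0, -21.0, -20.0, 52.0], 'n': 1139, 'elong': 3.2, 'hub': (135, 103), 'ctr': [130.0, 101.0], 'ext': (-23, 51)})
```

>>> send_rows --pt "0.95 -0.028 -0.074 0.037 0 0 0" --pt "0.95 -0.024 -0.077 0.032 0 0 0" --pt "0.95 0 0 0 0 0 0" --pt "0.95 0 0 0 0 0 0" --pt "0.95 0 0 0 0 0 0"

```text
time_s: 24.3
ee_pos: [0.5076, -0.1532, 0.0997]
ee_rot: [179.9, -37.3, 79.0]
wrist_force: [4.5, -5.5, 1.6]
finger_gap: 0.0119
grasp_force: 30.1
```

```bash
python3 -c "
from goal import *
report('r2.png')"
```

```text
t 24.3 bench 15.0 -140.8 48.0 F bench xyz 5.4 -4.5 1.6 rot [179.9 -37.3  79. ] j [ -6. -56.  68.] gap 0.0119 30.14958679676056
dial (np.float64(11.59), {'top': [48.0, -25.0, -24.0, 48.0], 'n': 1133, 'elong': 3.2, 'hub': (135, 103), 'ctr': [130.0, 101.0], 'ext': (-24, 54)})
```

>>> send_rows --pt "0.95 -0.02 -0.081 0.027 0 0 0" --pt "0.95 0 0 0 0 0 0" --pt "0.95 0 0 0 0 0 0" --pt "0.95 0 0 0 0 0 0" --pt "0.95 0 0 0 0 0 0"

```text
time_s: 24.85
ee_pos: [0.5049, -0.1527, 0.0985]
ee_rot: [179.9, -37.2, 79.0]
wrist_force: [4.4, -4.5, 0.6]
finger_gap: 0.0121
grasp_force: 30.1
```

```bash
python3 -c "
from goal import *
report('r3.png')"
```

```text
t 24.85 bench 12.1 -140.9 46.8 F bench xyz 5.2 -3.6 0.6 rot [179.9 -37.2  79. ] j [ -6. -56.  68.] gap 0.0121 30.107399225234985
dial (np.float64(13.17), {'top': [46.0, -27.0, -27.0, 46.0], 'n': 952, 'elong': 3.6, 'hub': (134, 103), 'ctr': [130.0, 101.0], 'ext': (-16, 56)})
```

>>> send_rows --pt "0.95 -0.016 -0.083 0.021 0 0 0" --pt "0.95 0 0 0 0 0 0" --pt "0.95 0 0 0 0 0 0" --pt "0.95 0 0 0 0 0 0" --pt "0.95 0 0 0 0 0 0"

```text
time_s: 25.4
ee_pos: [0.5023, -0.1521, 0.0976]
ee_rot: [179.9, -37.2, 79.0]
wrist_force: [3.6, -4.4, -0.3]
finger_gap: 0.0119
grasp_force: 30.1
```

```bash
python3 -c "
from goal import *
report('r4.png')"
```

```text
t 25.4 bench 9.4 -140.8 45.9 F bench xyz 4.4 -3.6 -0.3 rot [179.9 -37.2  79. ] j [ -6. -56.  68.] gap 0.0119 30.084949135780334
dial (np.float64(13.64), {'top': [45.0, -29.0, -28.0, 45.0], 'n': 782, 'elong': 3.9, 'hub': (130, 103), 'ctr': [130.0, 101.0], 'ext': (-12, 53)})
```

Backlash between hand and cam is roughly 9–10°, so only the dial counts. I'll continue backwards past the peak.

>>> send_rows --pt "0.95 -0.011 -0.085 0.015 0 0 0" --pt "0.95 0 0 0 0 0 0" --pt "0.95 0 0 0 0 0 0" --pt "0.95 0 0 0 0 0 0" --pt "0.95 0 0 0 0 0 0"

```text
time_s: 25.95
ee_pos: [0.4996, -0.1516, 0.0969]
ee_rot: [180.0, -37.2, 79.0]
wrist_force: [2.6, -4.5, -1.6]
finger_gap: 0.0115
grasp_force: 30.1
```

```bash
python3 -c "
from goal import *
report('r5.png')"
```

```text
t 25.95 bench 6.6 -140.8 45.2 F bench xyz 3.4 -4.0 -1.6 rot [180.  -37.2  79. ] j [ -6. -57.  68.] gap 0.0115 30.066042244434357
dial (np.float64(13.41), {'top': [44.0, -30.0, -30.0, 44.0], 'n': 713, 'elong': 4.3, 'hub': (128, 104), 'ctr': [130.0, 101.0], 'ext': (-13, 51)})
```

>>> send_rows --pt "0.95 -0.007 -0.086 0.009 0 0 0" --pt "0.95 0 0 0 0 0 0" --pt "0.95 0 0 0 0 0 0" --pt "0.95 0 0 0 0 0 0" --pt "0.95 0 0 0 0 0 0"

```text
time_s: 26.5
ee_pos: [0.4965, -0.151, 0.0965]
ee_rot: [-180.0, -37.2, 79.0]
wrist_force: [2.8, -4.3, -3.4]
finger_gap: 0.012
grasp_force: 30.1
```

```bash
python3 -c "
from goal import *
report('r6.png')"
```

```text
t 26.5 bench 3.4 -140.8 44.7 F bench xyz 3.6 -3.7 -3.4 rot [-180.   -37.2   79. ] j [ -7. -57.  69.] gap 0.012 30.058612525463104
dial (np.float64(12.45), {'top': [43.0, -31.0, -31.0, 43.0], 'n': 659, 'elong': 4.8, 'hub': (127, 104), 'ctr': [130.0, 101.0], 'ext': (-13, 50)})
```

>>> send_rows --pt "0.95 -0.002 -0.087 0.003 0 0 0" --pt "0.95 0 0 0 0 0 0" --pt "0.95 0 0 0 0 0 0" --pt "0.95 0 0 0 0 0 0" --pt "0.95 0 0 0 0 0 0"

```text
time_s: 27.05
ee_pos: [0.4935, -0.1504, 0.0963]
ee_rot: [-179.9, -37.2, 79.0]
wrist_force: [1.6, -4.5, -2.8]
finger_gap: 0.0116
grasp_force: 30.0
```

```bash
python3 -c "
from goal import *
report('r7.png')"
```

```text
t 27.05 bench 0.3 -140.8 44.5 F bench xyz 2.4 -4.2 -2.8 rot [-179.9  -37.2   79. ] j [ -7. -57.  69.] gap 0.0116 30.039190649986267
dial (np.float64(10.67), {'top': [43.0, -31.0, -31.0, 43.0], 'n': 665, 'elong': 5.5, 'hub': (127, 104), 'ctr': [130.0, 101.0], 'ext': (-15, 50)})
```

>>> send_rows --pt "0.95 0.001 0.087 -0.001 0 0 0" --pt "0.95 0.005 0.086 -0.007 0 0 0" --pt "0.95 0 0 0 0 0 0" --pt "0.95 0 0 0 0 0 0" --pt "0.95 0 0 0 0 0 0"

```text
time_s: 27.6
ee_pos: [0.4972, -0.151, 0.0963]
ee_rot: [-179.8, -37.2, 79.0]
wrist_force: [-4.4, -6.1, -2.4]
finger_gap: 0.0115
grasp_force: 30.0
```

```bash
python3 -c "
from goal import *
report('r8.png')"
```

```text
t 27.6 bench 3.9 -140.7 44.6 F bench xyz -3.1 -6.8 -2.4 rot [-179.8  -37.2   79. ] j [ -7. -56.  68.] gap 0.0115 30.017896592617035
dial (np.float64(10.74), {'top': [43.0, -31.0, -31.0, 43.0], 'n': 668, 'elong': 5.4, 'hub': (127, 104), 'ctr': [130.0, 101.0], 'ext': (-15, 50)})
```

>>> send_rows --pt "0.95 0.013 0.084 -0.018 0 0 0" --pt "0.95 0 0 0 0 0 0" --pt "0.95 0 0 0 0 0 0" --pt "0.95 0 0 0 0 0 0" --pt "0.95 0 0 0 0 0 0"

```text
time_s: 28.15
ee_pos: [0.499, -0.1514, 0.0967]
ee_rot: [-179.7, -37.2, 78.9]
wrist_force: [-5.7, -4.9, -3.1]
finger_gap: 0.012
grasp_force: 30.1
```

```bash
python3 -c "
from goal import *
report('r9.png')"
```

```text
t 28.15 bench 5.6 -140.7 45.0 F bench xyz -4.7 -5.9 -3.1 rot [-179.7  -37.2   78.9] j [ -6. -56.  68.] gap 0.012 30.08414000272751
dial (np.float64(10.99), {'top': [43.0, -30.0, -30.0, 43.0], 'n': 752, 'elong': 5.0, 'hub': (128, 104), 'ctr': [130.0, 101.0], 'ext': (-15, 50)})
```

>>> send_rows --pt "0.95 0.018 0.082 -0.024 0 0 0" --pt "0.95 0 0 0 0 0 0" --pt "0.95 0 0 0 0 0 0" --pt "0.95 0 0 0 0 0 0" --pt "0.95 0 0 0 0 0 0"

```text
time_s: 28.7
ee_pos: [0.5014, -0.1519, 0.0975]
ee_rot: [-179.7, -37.2, 78.9]
wrist_force: [-6.1, -5.7, -4.6]
finger_gap: 0.0119
grasp_force: 30.1
```

```bash
python3 -c "
from goal import *
report('r10.png')"
```

```text
t 28.7 bench 8.1 -140.8 45.8 F bench xyz -4.9 -6.8 -4.6 rot [-179.7  -37.2   78.9] j [ -6. -56.  68.] gap 0.0119 30.077911913394928
dial (np.float64(12.44), {'top': [45.0, -29.0, -29.0, 45.0], 'n': 830, 'elong': 4.2, 'hub': (130, 104), 'ctr': [130.0, 101.0], 'ext': (-15, 52)})
```

>>> send_rows --pt "0.95 0.017 0.082 -0.022 0 0 0" --pt "0.95 0 0 0 0 0 0" --pt "0.95 0 0 0 0 0 0" --pt "0.95 0 0 0 0 0 0" --pt "0.95 0 0 0 0 0 0"

```text
time_s: 29.25
ee_pos: [0.5042, -0.1525, 0.0984]
ee_rot: [-179.7, -37.2, 79.0]
wrist_force: [-3.8, -5.8, -4.1]
finger_gap: 0.0117
grasp_force: 30.0
```

```bash
python3 -c "
from goal import *
report('r11.png')"
```

```text
t 29.25 bench 11.0 -140.8 46.7 F bench xyz -2.7 -6.4 -4.1 rot [-179.7  -37.2   79. ] j [ -6. -56.  67.] gap 0.0117 30.039184391498566
dial (np.float64(13.65), {'top': [46.0, -27.0, -27.0, 46.0], 'n': 885, 'elong': 3.6, 'hub': (132, 103), 'ctr': [130.0, 101.0], 'ext': (-14, 55)})
```

>>> send_rows --pt "0.95 0.018 0.08 -0.025 0 0 0" --pt "0.95 0 0 0 0 0 0" --pt "0.95 0 0 0 0 0 0" --pt "0.95 0 0 0 0 0 0" --pt "0.95 0 0 0 0 0 0"

```text
time_s: 29.8
ee_pos: [0.5068, -0.153, 0.0995]
ee_rot: [-179.8, -37.2, 79.0]
wrist_force: [-3.1, -4.8, -3.5]
finger_gap: 0.0117
grasp_force: 30.0
```

```bash
python3 -c "
from goal import *
report('r12.png')"
```

```text
t 29.8 bench 13.7 -140.8 47.7 F bench xyz -2.1 -5.3 -3.5 rot [-179.8  -37.2   79. ] j [ -6. -55.  67.] gap 0.0117 30.01896858215332
dial (np.float64(13.9), {'top': [48.0, -25.0, -25.0, 48.0], 'n': 991, 'elong': 3.6, 'hub': (135, 103), 'ctr': [130.0, 101.0], 'ext': (-17, 58)})
```

The dial reads 13.90 here, and readings of 12.44 and 12.52 lie symmetrically on either side, so this is the peak. I'll release and back off along the tool axis.

>>> send_rows --pt "0.8 0 0 0 0 0 0" --pt "0.7 0 0 0 0 0 0" --pt "0.6 0 0 0 0 0 0" --pt "0.5 0 0 0 0 0 0" --pt "0.5 0 0 0 0 0 0"

```text
time_s: 30.35
ee_pos: [0.5083, -0.1528, 0.1001]
ee_rot: [-179.9, -37.3, 79.0]
wrist_force: [-0.5, 0.3, 0.1]
finger_gap: 0.0446
grasp_force: 0.0
```

>>> send_rows --pt "0.5 0 0 -0.2 0 0 0" --pt "0.5 0 0 -0.5 0 0 0" --pt "0.5 0 0 -0.7 0 0 0" --pt "0.5 0 0 -0.7 0 0 0" --pt "0.5 0 0 -0.7 0 0 0"

```text
time_s: 30.85
ee_pos: [0.4983, -0.2037, 0.1678]
ee_rot: [-179.9, -37.2, 79.0]
wrist_force: [0.0, -0.2, 1.2]
finger_gap: 0.0463
grasp_force: 0.0
```

>>> send_rows --pt "0.5 0 0 -0.7 0 0 0" --pt "0.5 0 0 -0.4 0 0 0" --pt "0.5 0 0 0 0 0 0" --pt "0.5 0 0 0 0 0 0" --pt "0.5 0 0 0 0 0 0"

```text
time_s: 31.35
ee_pos: [0.4947, -0.2218, 0.1925]
ee_rot: [-179.9, -37.3, 79.0]
wrist_force: [0.1, -0.2, 0.0]
finger_gap: 0.0466
grasp_force: 0.0
```

```bash
python3 - <<'E'
from goal import *
report('f1.png')
s=snapshot('wrist');print(pp('wrist',s,'handle'),pp('wrist',s,'gauge_tab'),pp('wrist',s,'plunger_tip'))
g=cv2.imread('pics/f1.png');c=proj(s,[*(C0+.067*v),.087]);x,y=int(c[0]),int(c[1]);print(x,y)
a=max(0,y-60);b=max(0,x-110);cv2.imwrite('pics/f1c.png',cv2.resize(g[a:a+150,b:b+200],None,fx=4,fy=4,interpolation=cv2.INTER_CUBIC))
E
```

```text
t 31.35 bench 15.0 -210.6 140.8 F bench xyz 0.1 -0.1 0.0 rot [-179.9  -37.3   79. ] j [  1. -45.  59.] gap 0.0466 0.0
dial (np.float64(13.87), {'top': [78.0, 30.0, 30.0, 78.0], 'n': 979, 'elong': 4.1, 'hub': (135, 104), 'ctr': [130.0, 101.0], 'ext': (-25, 57)})
[(0.82, [0.5105, -0.1051, 0.0474])] [(0.6, [0.6337, 0.0064, 0.0917])] [(0.65, [0.551, 0.0294, 0.0734])]
338 53
```

View pics/f1c.png

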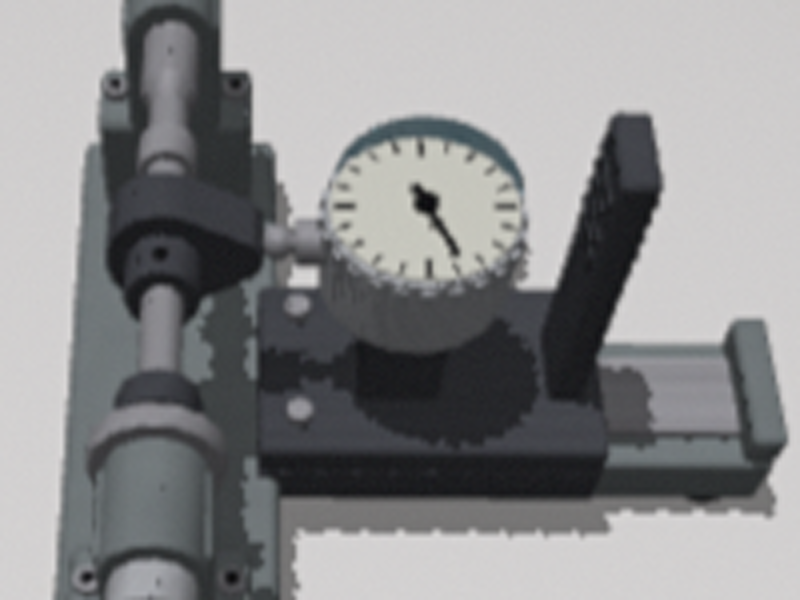

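The nose (262,240 in the crop) points at the plunger, and the needle reads just under 14. Full lift should put the needle exactly 180° from the 4 mm reading, so I'll compare earlier saved pictures with the same reader.

```bash
cat > cmp.py <<'E'
from goal import *
def cfw(p,e):
    T=np.eye(4);T[:3,:3]=R.from_euler('xyz',e,degrees=True).as_matrix();T[:3,3]=p;return ct@np.linalg.inv(T)
s=snapshot('wrist');p,r,st=pose();T=np.eye(4);T[:3,:3]=r.as_matrix();T[:3,3]=p;ct=s['camera_from_world']@T
print('now',[read2(snapshot('wrist'))[0] for _ in range(2)])
def old(fn,p,e): print(fn,read2(dict(img=cv2.imread('pics/'+fn)[:,:,::-1].copy(),camera_matrix=s['camera_matrix'],camera_from_world=cfw(p,e))))
old('w7.png',[.45940529,-.16561551,.15204767],[-179.90319563,-37.28784552,79.05251706])
old('w8.png',[.46390225,-.14427257,.12325428],[-179.84146241,-37.31411464,78.96173205])
old('w5.png',[.63064871,.00746349,.24093191],[-179.980434,-.0723,169.022233])
E
python3 cmp.py
```

```text
now [np.float64(13.86), np.float64(13.84)]
w7.png (np.float64(4.01), {'top': [88.0, 28.0, 28.0, 88.0], 'n': 956, 'elong': 3.6, 'hub': (135, 103), 'ctr': [130.0, 101.0], 'ext': (-50, 23)})
w8.png (np.float64(4.03), {'top': [82.0, 13.0, 13.0, 82.0], 'n': 1013, 'elong': 3.3, 'hub': (135, 103), 'ctr': [130.0, 101.0], 'ext': (-50, 24)})
w5.png (np.float64(3.93), {'top': [130.0, 130.0, 208.0, 208.0], 'n': 589, 'elong': 3.5, 'hub': (128, 95), 'ctr': [130.0, 101.0], 'ext': (-53, 22)})
```

>>> send_rows --pt "0.5 0 0 -0.3 0 -0.03 0" --pt "0.5 0 0 -0.5 0 -0.044 0" --pt "0.5 0 0 -0.4 0 -0.044 0" --pt "0.5 0 0 -0.2 0 -0.044 0" --pt "0.5 0 0 0 0 -0.0445 0"

```text
time_s: 32.25
ee_pos: [0.4915, -0.2432, 0.2314]
ee_rot: [179.8, 0.2, 78.9]
wrist_force: [-0.0, 0.7, -1.4]
finger_gap: 0.0464
grasp_force: 0.0
```

>>> send_rows --pt "0.5 0.4 -0.15 0 0 0 0" --pt "0.5 0.8 -0.3 0 0 0 0" --pt "0.5 0.9 -0.4 0 0 0 0" --pt "0.5 0.9 -0.4 0 0 0 0" --pt "0.5 0.85 -0.24 0 0 0 0"

```text
time_s: 32.75
ee_pos: [0.4677, -0.1191, 0.2297]
ee_rot: [-179.8, -0.3, 78.9]
wrist_force: [1.2, -0.8, -0.5]
finger_gap: 0.0468
grasp_force: 0.0
```

>>> send_rows --pt "0.5 0.2 0 0 0 0 0" --pt "0.5 0 0 0 0 0 0" --pt "0.5 0 0 0 0 0 0" --pt "0.5 0 0 0 0 0 0" --pt "0.5 0 0 0 0 0 0"

```text
time_s: 33.25
ee_pos: [0.4703, -0.1155, 0.2299]
ee_rot: [-179.9, -0.1, 78.9]
wrist_force: [-0.6, 0.8, -0.0]
finger_gap: 0.0463
grasp_force: 0.0
```

```bash
cat >> cmp.py <<'E'
report('f2.png')
old('w6.png',[.47287657,-.09937351,.24169643],[-179.999,.0069,79.1854])
E
python3 cmp.py
```

```text
now [np.float64(13.76), np.float64(13.77)]
w7.png (np.float64(4.02), {'top': [88.0, 29.0, 29.0, 88.0], 'n': 965, 'elong': 3.6, 'hub': (135, 106), 'ctr': [130.0, 101.0], 'ext': (-51, 23)})
w8.png (np.float64(4.04), {'top': [82.0, 13.0, 13.0, 82.0], 'n': 1020, 'elong': 3.3, 'hub': (136, 106), 'ctr': [130.0, 101.0], 'ext': (-50, 24)})
w5.png (np.float64(3.94), {'top': [130.0, 130.0, 208.0, 208.0], 'n': 585, 'elong': 3.5, 'hub': (129, 96), 'ctr': [130.0, 101.0], 'ext': (-53, 22)})
t 33.4 bench -29.3 -149.6 164.9 F bench xyz 0.1 -0.1 0.2 rot [-1.799e+02 -1.000e-01  7.900e+01] j [ 24. -21.  19.] gap 0.0465 0.0
dial (np.float64(13.76), {'top': [50.0, -57.0, -57.0, 50.0], 'n': 238, 'elong': 7.6, 'hub': (108, 114), 'ctr': [130.0, 101.0], 'ext': (-11, 28)})
w6.png (np.float64(3.96), {'top': [78.0, -20.0, -19.0, 78.0], 'n': 759, 'elong': 3.9, 'hub': (133, 105), 'ctr': [130.0, 101.0], 'ext': (-52, 22)})
```

>>> send_rows --pt "0.5 0.3 0 -0.3 0 0 0" --pt "0.5 0.6 0 -0.3 0 0 0" --pt "0.5 0.6 0 0 0 0 0" --pt "0.5 0.3 0 0 0 0 0" --pt "0.5 0 0 0 0 0 0"

```text
time_s: 33.95
ee_pos: [0.4808, -0.0604, 0.2479]
ee_rot: [-179.9, -0.1, 79.2]
wrist_force: [0.1, -0.6, -0.8]
finger_gap: 0.0464
grasp_force: 0.0
```

>>> send_rows --pt "0.5 0 0 0 0 0 0" --pt "0.5 0 0 0 0 0 0" --pt "0.5 0 0 0 0 0 0" --pt "0.5 0 0 0 0 0 0" --pt "0.5 0 0 0 0 0 0"

```text
time_s: 34.45
ee_pos: [0.4806, -0.0618, 0.248]
ee_rot: [-179.9, -0.1, 79.0]
wrist_force: [0.0, 0.6, -0.4]
finger_gap: 0.0464
grasp_force: 0.0
```

```bash
python3 cmp.py; python3 - <<'E'
from goal import *
s=snap('wrist');print(pp('wrist',s,'handle'))
im=s['img'];c=proj(s,[*(C0+.05*v),.087]);x,y=map(int,c);print(x,y)
a=max(0,y-75);b=max(0,min(360,x-100));cv2.imwrite('pics/f3c.png',cv2.resize(im[a:a+150,b:b+200,::-1],None,fx=4,fy=4,interpolation=cv2.INTER_CUBIC))
E
```

```text
now [np.float64(13.83), np.float64(13.83)]
w7.png (np.float64(4.02), {'top': [88.0, 29.0, 29.0, 88.0], 'n': 958, 'elong': 3.5, 'hub': (136, 106), 'ctr': [130.0, 101.0], 'ext': (-50, 23)})
w8.png (np.float64(4.04), {'top': [82.0, 13.0, 13.0, 82.0], 'n': 1015, 'elong': 3.2, 'hub': (137, 106), 'ctr': [130.0, 101.0], 'ext': (-49, 24)})
w5.png (np.float64(3.94), {'top': [130.0, 130.0, 208.0, 208.0], 'n': 586, 'elong': 3.4, 'hub': (129, 95), 'ctr': [130.0, 101.0], 'ext': (-52, 22)})
t 34.6 bench -29.3 -95.3 183.0 F bench xyz 0.2 0.0 0.3 rot [-1.799e+02 -1.000e-01  7.900e+01] j [ 26. -20.  12.] gap 0.0461 0.0
dial (np.float64(13.84), {'top': [133.0, 47.0, 47.0, 133.0], 'n': 769, 'elong': 4.3, 'hub': (135, 104), 'ctr': [130.0, 101.0], 'ext': (-23, 57)})
w6.png (np.float64(3.96), {'top': [78.0, -19.0, -19.0, 78.0], 'n': 758, 'elong': 3.8, 'hub': (133, 104), 'ctr': [130.0, 101.0], 'ext': (-52, 22)})
[(0.9, [0.5102, -0.1072, 0.0432])]
389 91
```

View pics/f3c.png

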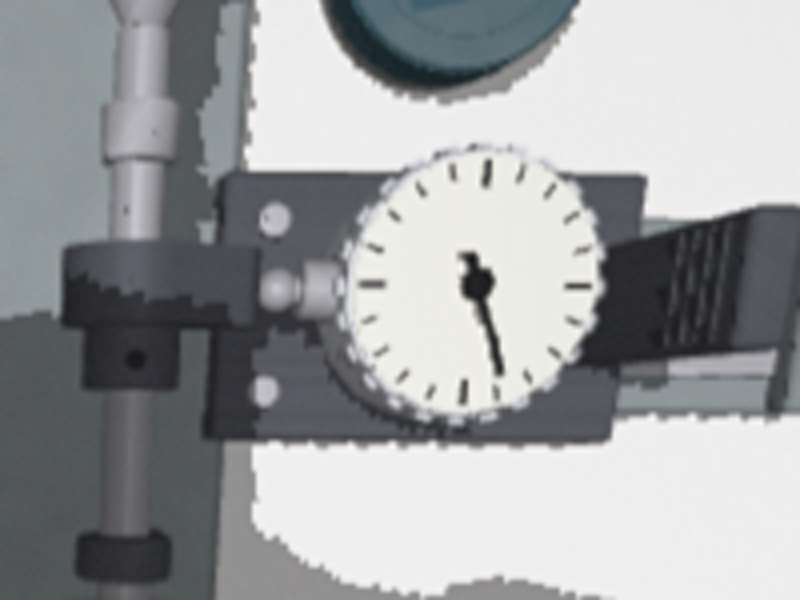

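The needle (477,284)→(501,375) sits just short of the 14 tick (498,393), about 0.12 mm below full lift (4° or so off). I'll fit all the readings with the cam model and hand compliance to find which side of the peak it is on.

```bash
cat > peak.py <<'E'
import numpy as np
from scipy.optimize import least_squares
# x,z,Fx,reading
D=np.array([[4.1,45.1,-6.7,9.94],[13.1,47.2,-3.3,13.9],[17.9,50.1,-1.1,12.52],[21.7,53.4,.4,9.54],[15,48,5.4,11.59],[12.1,46.8,5.2,13.17],[9.4,45.9,4.4,13.64],[6.6,45.2,3.4,13.41],[3.4,44.7,3.6,12.45],[.3,44.5,2.4,10.67],[5.6,45,-4.7,10.99],[8.1,45.8,-4.9,12.44],[11,46.7,-2.7,13.65],[13.7,47.7,-2.1,13.9]])
h=np.degrees(np.arctan2(D[:,0],75-D[:,1]))
def lift(f):
    f=np.radians(np.abs(f));n=18*np.cos(f)+np.sqrt(np.clip(100-324*np.sin(f)**2,0,None))
    return np.where(f<np.radians(21.7),n,18/np.cos(np.clip(np.radians(63.6)-f,0,None)))-18
def m(p): return p[2]+lift(h+p[1]*D[:,2]+p[3]*np.sign(D[:,2])-p[0])
for fix in (0,1):
    f=lambda p:np.r_[m(p)-D[:,3],3*(p[2]-4.0),(p[3]*(10 if fix else .1))]
    r=least_squares(f,[22,1,4,0],loss='soft_l1',f_scale=.15);print(r.x.round(2));print('phi',(h+r.x[1]*D[:,2]+r.x[3]*np.sign(D[:,2])-r.x[0]).round(1));print('res',r.fun[:-2].round(2))
E
python3 peak.py
```

```text
[22.44  1.25  3.75 -0.47]
phi [-22.5  -0.8  12.4  22.7  12.9   6.8   0.5  -6.2 -12.  -19.3 -17.3 -12.6
  -4.1   2.1]
res [-0.31 -0.16  0.03  0.01  0.86  0.22  0.1   0.04  0.17  0.09  0.4   0.08
 -0.03 -0.19]
[22.67  1.11  3.75 -0.  ]
phi [-22.3  -1.1  11.8  22.9  12.4   6.3   0.1  -6.4 -12.3 -19.4 -17.3 -12.6
  -4.4   1.6]
res [-0.24 -0.15  0.15 -0.04  0.97  0.27  0.11  0.03  0.14  0.07  0.39  0.07
 -0.05 -0.17]
```

```bash
python3 -c "
from rig import *
print(job_done())"
```

```text
the job is handed in; nothing more can be done
None
```

The gauge was slid up until the plunger was pushed in 3.9 mm on the cam's round back. The cam was then left at full lift against the plunger, where the dial reads about 13.85 mm; I estimate that is 2–4° from the exact peak. The hand is clear and the job is handed in.

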